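Tare the bench scale with its empty dish

ROBOT

A 7-joint arm with a two-finger parallel gripper is mounted at the origin on the work surface. World frame = base frame: x ahead of the robot, y to its left, z up, the work surface at z = 0. Lengths are in m, angles in rad, forces in N, time in s.
With the tool pointing down it reaches from about 0.4 to 0.9 m from the base axis. Payload 5.6 kg.
Tool frame: the origin (TCP) lies midway between the tips of the shut fingers; the grasp point (between the pads) lies 19 mm behind it (pinch_z is the distance from the TCP to the grasp point, in m); z points along the fingers, y is the line along which they close (so a half turn about z gives the same grasp; the last joint's range is limited). The gripper opens to 92 mm and grips with 3 to 60 N. Pads are 20 mm wide; open, the fingers measure 128 mm over their backs; the gripper's body (75 mm by 189 mm) begins 69 mm behind the grasp point.
Start: joints at [-1.263, 0.468, -0.012, 1.603, 0.006, 1.071, -0.056], TCP at [0.223, 0.61, 0.215] pointing down, gripper open.
Joint ranges: [-2.53, 2.53], [-0.31, 2.02], [-1.57, 1.55], [0.28, 2.44], [-1.29, 4.43], [0.15, 1.84], [-2.92, 2.92]. Speed limits (rad/s): [2.57, 2.57, 3.14, 3.14, 3.14, 3.14, 3.14].

INTERFACE

Orientations are given as a unit quaternion [w, x, y, z].
In Python, from station import state, camera, job_done, boxes_of, silhouettes, pinch_z gives the robot as it stands.
- The arm moves only by the tool servo_tool, never from a script. Its argument "deltas" is one flat list of numbers, 7 for each row, row after row: the shift along the tool's x, y, z in units of 30 mm (1.0 is 30 mm), then the turn, a rotation vector about the tool's x, y, z in units of 6 degrees (1.0 is 6 degrees), then the closure, from -1 (fully open) to 1 (shut). A call has 1 to 20 rows; each row is the pose to reach, as a shift and turn from the pose commanded when the call began, along the tool's axes at that moment; what a row does not reach only later rows make up. A row lasts 1/12 s, in which the tool goes at most 41.7 mm and 7.16 degrees, less where a joint would pass 70% of its speed; a pose out of reach is approached as far as the arm can. A call with a gripper value outside its range is refused whole. The fingers move at their own pace and stop on an object; "force" is the grip in N (left out, the last holds). Time passes only in rows, so rows that repeat a pose let the fingers close. It gives the time, the measured TCP pose, the force, the opening and the grip force at its end, in the units of the state.
- state(): the state, without advancing time (a new reading comes with each control period).
- camera(name): name is "scene" or "top"; returns a dict with "pixels" (420x560x3 uint8, red, green, blue), "fx", "fy", "cx", "cy" (pixels), "k1" (the pictures are not rectified: a ray, as slopes to the right and down, at radius r is drawn at 1 + k1 r^2 times it, then the intrinsics apply), "eye" and "orientation" of the camera in the world. Camera axes: x right, y up, looking along -z (the intrinsics and any distortion apply to the point x, -y, -z); pixel columns grow to the right and rows downward; lengths in m; the calibration is good to about 2 mm. A picture is of the moment at which its call begins. There is no depth.
- job_done(): hands the job in; it is judged then, once.
Trained networks look in a picture, given as the dict that the camera call returned (one of the last four; its "shot" number tells which), for a name from the list of things; names that differ only in an ending like _2 or _b are one class to them, and where a whole thing is asked for, a point or a joint stands for the part that bears it (a point fixed in the world has none). Each returns a list of dicts, best first, with "confidence" (0 to 1); they miss things now and then, are a little off and sometimes report something else, mostly with a low value. They report only what shows in the picture. A call takes as long as a camera call. They do not tell look-alikes from the thing itself.
- boxes_of(label, picture): "bbox" ([left, top, right, bottom] in pixels, round what is visible of it).
- silhouettes(label, picture): "mask" (420x560 bool, what is visible of it) and "bbox" ([left, top, right, bottom] in pixels, round what is visible of it).
The state is a dict: "time": time; "joints": joint angles; "joint_velocities": joint speeds; "joint_efforts": joint torques, N m; "ee_pos": TCP position; "ee_rot": TCP orientation; "force": force on the tool from outside, world axes, zero at the start; "wrist_torque": the same for the moment, N m; "finger_gap": finger opening in m; "gripper_force": force on a finger pad.
Only numpy, scipy, OpenCV 4.12 (cv2) and the standard library are available. Lean on these libraries where they do the work, as an engineer would, in place of code of your own. Each camera call takes 0.05 s, during which the arm holds its last target. There are 200 camera calls.

TASK

Tare the clip-weighing scale: slide the empty round metal dish along the white board, without lifting it, until it rests wholly on the square weighing plate; the dial needle then swings to a new place. Then turn the dial's bezel, which has two upright lugs to push against, until the zero triangle on the rim stands at the needle's end, and leave everything standing so. Leave the tape roll, clips, bottle and carton where they are.

Things in the scene. Friction and masses are not known exactly. Their poses are not given: they have to be found in the camera images.
- board: fixed white bench board, 250 (x) x 340 (y) x 24 mm high; origin: centre of its underside (z = 0). A sprung square weighing plate is let in flush at its middle.
- plate_centre (a point): centre of the top of the square steel weighing plate, 120 x 120 mm, its axes those of the board; its top lies level with the board (0.5 mm lower) and sinks about 1 mm per 100 g (2 to 4 mm under the dish).
- dish: loose empty round dark steel dish, 90 mm outside diameter, 26 mm high, wall and floor 4 mm thick, open at the top, 0.2 to 0.42 kg; starts on the board on one side of the plate (left or right; the tape roll is on the other). Origin: centre of its underside.
- head: fixed grey dial head, 124 x 124 x 30 mm, dial face up, on the table left or right of the board (a grey bin of clips, 130 x 130 x 45 mm, is on the other side). Origin: centre of its underside, on the dial's vertical axis. On top, z = 32 to 43 mm, is the bezel: a black ring, 106 mm outside, 84 mm inside, round a white face with a flat clear window 2 mm below the ring's top.
- bezel (a joint): angle of the bezel (with its white face), rad, positive clockwise seen from above; at 0 the zero triangle points along the head's +x. It turns from -3.1 to 3.1 with light friction (about 3 N at a lug) and stays where it is left.
- needle (a joint): angle of the needle, rad, positive clockwise seen from above; at 0 it points along the head's +x. It rests at 0 with the plate empty and swings clockwise with the load on the plate, about 0.4 rad per 100 g. Zero is read when joint bezel equals joint needle.
- zero_mark (a point): tip of the white zero triangle on the bezel's rim, 43 mm from the dial's axis; turns with the bezel.
- needle_end (a point): point 43 mm from the dial's axis in the direction in which the dark needle points (just beyond its tip); turns with the needle.
- lug_left (a point): centre of the top of one of the bezel's two black upright lugs: 12 mm wide along the rim, 16 mm radially (39 to 55 mm from the axis), standing from z = 42 to 66 mm. It sits 90 degrees anticlockwise (seen from above) from the zero triangle.
- lug_right (a point): the same for the other lug, 90 degrees clockwise from the zero triangle.
- tape: black roll of tape lying flat: ring 90 mm outside, 68 mm hole, 24 mm high, on the board; origin: centre of its underside. Bystander.
- clip0: small black plastic U-shaped clip, 22 x 16 x 18 mm, on the board; origin: centre of its underside. Bystander.
- clip1: another such clip. Bystander.
- clip2: another such clip. Bystander.
- bottle: white plastic bottle, 60 mm diameter, 130 mm tall, beyond the board; origin: centre of its underside. Bystander.
- carton: cardboard carton 70 x 110 x 60 mm, beyond the board; origin: centre of its underside. Bystander.
There are look-alikes about, which are no part of the job. What is shaped like the head but orange is not meant. Leave any brown or purple look-alike of the dish alone.

How it is judged:
By the outcome, as a careful person would: the job done as asked, in the order asked, and still so for the second after the job is handed in, with the robot touching nothing.
It also fails if it takes over 51 s, if anything falls off the work surface, if the arm or the gripper's body presses on something with over 40 N, if the wrist force passes 120 N, or if a joint passes its speed limit or range.

## Working session

There is one attempt and no reset: what is moved stays moved. The work goes in short steps, Python scripts to look and compute and a tool call to move; the robot and the scene stay as the last step left them, time stands still between calls to the robot, and variables do not carry over. Pictures are saved under pics/ and viewed, at most 10 in all, crops included, and the job is handed in when it is done.

Besides the shell and the picture viewer there is one more tool, called after "Request:" as name(argument=value, ...), one argument or row to a line, values as JSON. servo_tool: Moves the arm, as the interface text tells. Its arguments: {"type":"object","properties":{"deltas":{"type":"array"},"force":{"type":"number"}},"required":["deltas"]}

```bash
mkdir -p pics; ls
cat > h.py <<'E'
import numpy as np, cv2
from scipy.spatial.transform import Rotation as R
from station import *
def rot(q): return R.from_quat([q[1],q[2],q[3],q[0]])
def ray(c,uv):
    uv=np.atleast_2d(np.asarray(uv,float))
    d=(uv-[c["cx"],c["cy"]])/[c["fx"],c["fy"]]; s=d.copy()
    for _ in range(30): s=d/(1+c["k1"]*(s**2).sum(1,keepdims=True))
    v=np.c_[s[:,0],-s[:,1],-np.ones(len(s))]
    return rot(c["orientation"]).apply(v)
def at_z(c,uv,z):
    v=ray(c,uv); e=np.array(c["eye"]); return e+v*((z-e[2])/v[:,2:3])
def proj(c,p):
    q=rot(c["orientation"]).inv().apply(np.atleast_2d(p)-np.array(c["eye"]))
    s=np.c_[q[:,0],-q[:,1]]/-q[:,2:3]; s=s*(1+c["k1"]*(s**2).sum(1,keepdims=True))
    return s*[c["fx"],c["fy"]]+[c["cx"],c["cy"]]
def save(c,n,crop=None,k=1):
    p=c["pixels"][:,:,::-1]
    if crop: l,t,r,b=crop; p=p[t:b,l:r]
    cv2.imwrite("pics/"+n,cv2.resize(p,None,fx=k,fy=k,interpolation=cv2.INTER_CUBIC))
E
python3 - <<'E'
from h import *
s=state(); print(s["time"],s["ee_pos"],s["ee_rot"],s["finger_gap"])
A=camera("scene");B=camera("top")
p=np.vstack([A["pixels"],B["pixels"]])[:,:,::-1]
cv2.imwrite("pics/a.png",cv2.resize(A["pixels"][:,:,::-1],(800,600)))
cv2.imwrite("pics/b.png",cv2.resize(B["pixels"][:,:,::-1],(800,600)))
for n,c in(("A",A),("B",B)):
    print(n,c["eye"],c["orientation"],c["fx"],c["k1"])
    for l in["board","dish","head","bezel","zero_mark","needle_end","lug_left","lug_right","tape","bottle","carton","clip0"]:
        print(l,[(np.round(d["bbox"]).astype(int).tolist(),round(d["confidence"],2)) for d in boxes_of(l,c)][:4])
E
```

```text
pics
0.0 [0.22324133 0.6098578  0.21363959] [-8.06387222e-05  1.74522057e-01  9.84652880e-01 -8.66655397e-04] 0.09163958991150044
A [0.95576958 0.02657411 0.81708949] [0.6978352  0.21082591 0.2054762  0.65296095] 401.424143476318 8.085818049493615e-05
board [([186, 189, 347, 310], 0.6)]
dish [([452, 220, 493, 264], 0.93), ([295, 206, 334, 246], 0.91), ([393, 175, 436, 216], 0.72)]
head [([340, 113, 388, 157], 0.77), ([371, 223, 432, 280], 0.68), ([235, 217, 293, 268], 0.64)]
bezel [([378, 219, 432, 265], 0.81), ([345, 115, 387, 142], 0.79)]
zero_mark [([343, 114, 388, 142], 0.87), ([380, 221, 434, 268], 0.85)]
needle_end []
lug_left [([378, 222, 430, 267], 0.87), ([346, 111, 385, 141], 0.69)]
lug_right [([376, 224, 430, 267], 0.74), ([341, 111, 385, 144], 0.71)]
tape [([188, 218, 233, 258], 0.79)]
bottle [([316, 341, 352, 384], 0.81)]
carton [([162, 344, 230, 406], 0.93), ([398, 246, 405, 245], 0.49)]
clip0 [([291, 206, 332, 247], 0.71), ([285, 269, 296, 283], 0.52), ([251, 277, 261, 292], 0.44)]
B [0.29876891 0.04984714 1.21515126] [-0.69627723 -0.05166538  0.04025717  0.71477833] 463.0281169228331 -0.02315586422395072
board [([239, 144, 378, 256], 0.61)]
dish [([105, 177, 146, 213], 0.81), ([144, 231, 179, 264], 0.78), ([243, 193, 279, 227], 0.61)]
head [([162, 162, 217, 216], 0.9), ([165, 301, 221, 364], 0.73)]
bezel [([164, 168, 207, 211], 0.77), ([169, 313, 216, 355], 0.64)]
zero_mark [([161, 168, 209, 210], 0.8), ([169, 311, 216, 354], 0.6)]
needle_end []
lug_left [([167, 169, 208, 210], 0.89), ([169, 315, 215, 357], 0.68)]
lug_right [([174, 314, 215, 355], 0.58), ([166, 168, 208, 209], 0.55), ([161, 165, 217, 218], 0.46), ([241, 144, 380, 257], 0.29)]
tape [([338, 185, 374, 218], 0.82), ([309, 159, 317, 164], 0.21)]
bottle [([247, 77, 271, 116], 0.64)]
carton [([332, 73, 379, 117], 0.89)]
clip0 [([287, 161, 289, 168], 0.59), ([308, 158, 320, 165], 0.51), ([311, 234, 319, 241], 0.48)]
```

View pics/a.png

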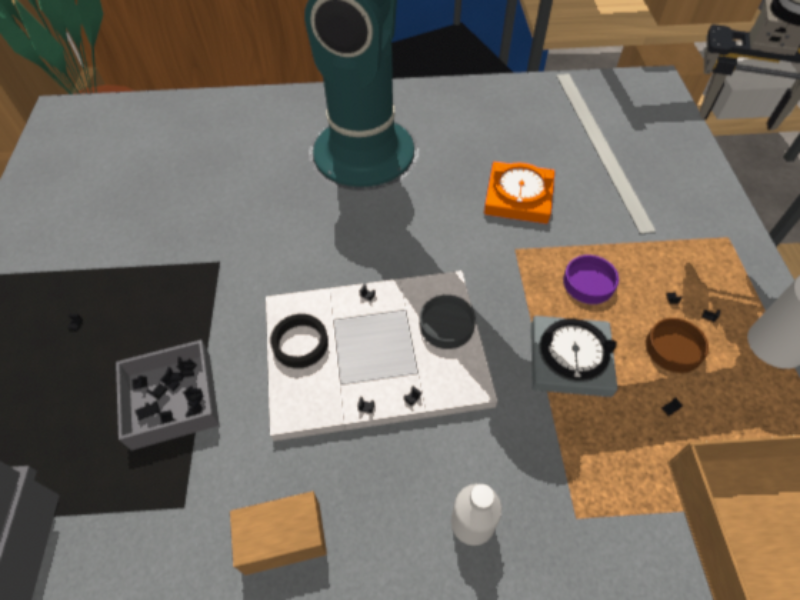

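View pics/b.png

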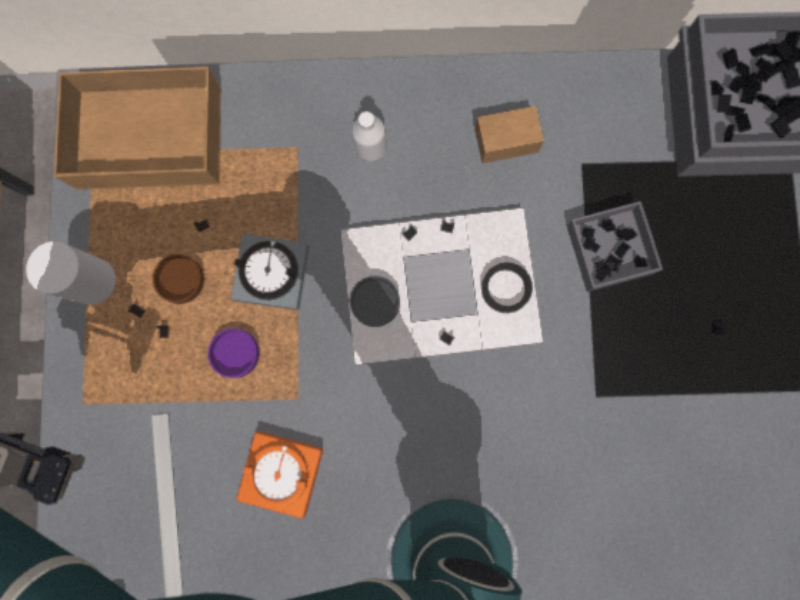

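Candidates (800×600 top picture). Dish: dark steel at (375,300), brown at (178,278), purple at (233,352); I choose the dark one. The tape ring at (507,287) is not a dish. Head: grey at (268,270), orange at (280,475); I choose the grey one. The dish is left of the plate at (440,285), and the head is left of the board.

Run:
```python
from h import *
from scipy.optimize import least_squares
A=camera("scene");B=camera("top")
def crop(c,l,t,r,b,w,h): return cv2.resize(c["pixels"][t:b,l:r,::-1],(w,h),interpolation=cv2.INTER_CUBIC)
top=np.hstack([crop(B,160,140,360,265,800,500)]); 
cv2.imwrite("pics/c.png",top)
cv2.imwrite("pics/d.png",crop(A,220,190,440,320,800,473))
th=np.linspace(0,2*np.pi,72); ci=np.c_[np.cos(th),np.sin(th),0*th]
def pick(l,c,near):
    D=silhouettes(l,c); D=[d for d in D if np.hypot((d["bbox"][0]+d["bbox"][2])/2-near[0],(d["bbox"][1]+d["bbox"][3])/2-near[1])<15]
    return D[0] if D else None
def fitcyl(l,na,nb,r,h,free=True):
    a=pick(l,A,na);b=pick(l,B,nb); print(l,[None if d is None else (d["bbox"],d["confidence"]) for d in(a,b)])
    def cen(m):
        cs,_=cv2.findContours(m.astype(np.uint8),0,1); k=max(cs,key=cv2.contourArea); mm=cv2.moments(k); return np.array([mm["m10"]/mm["m00"],mm["m01"]/mm["m00"]])
    def f(p):
        e=[]
        for c,d in((A,a),(B,b)):
            if d is None: continue
            P=np.vstack([[p[0],p[1],p[2]]+ci*r,[p[0],p[1],p[2]+h]+ci*r]); q=proj(c,P)
            k=cv2.convexHull(q.astype(np.float32)); mm=cv2.moments(k)
            e+=list(np.array([mm["m10"]/mm["m00"],mm["m01"]/mm["m00"]])-cen(d["mask"]))
        return np.array(e)
    s=least_squares(f,[.5,.2,.024],x_scale=.01); print(np.round(s.x,4),np.round(s.fun,2))
fitcyl("dish",(314,226),(261,210),.045,.026)
fitcyl("tape",(210,238),(356,201),.045,.024)
fitcyl("bezel",(405,242),(187,190),.053,.011)
```

```text
dish [([291.8, 207.4, 332.8, 247.6], 0.96), ([241.8, 193.0, 275.6, 229.6], 0.64)]
[0.4634 0.1251 0.0234] [0.19 0.   0.19 0.04]
tape [([187.4, 221.3, 230.6, 259.5], 0.91), ([337.2, 184.3, 376.3, 215.3], 0.6)]
[ 0.4827 -0.1124  0.0248] [-0.08 -0.01 -0.09  0.  ]
bezel [([377.8, 218.8, 431.4, 264.7], 0.62), ([163.9, 166.8, 208.7, 208.9], 0.64)]
[0.528  0.3182 0.0345] [ 0.12 -0.01  0.17  0.01]
```

View pics/c.png

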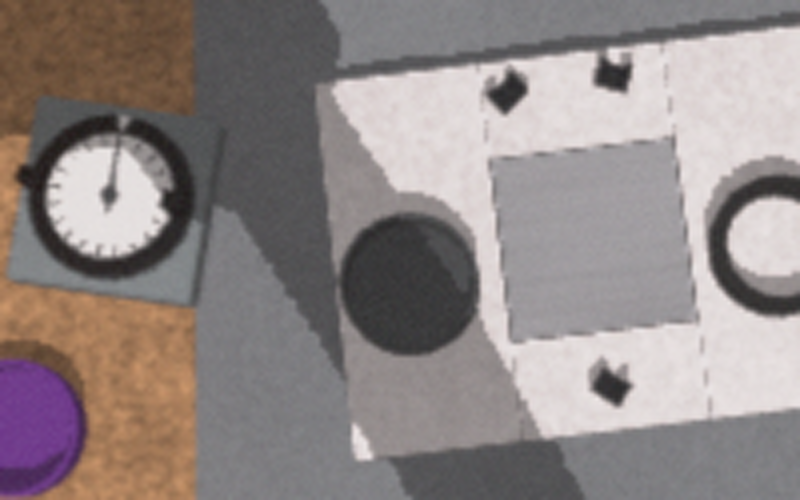

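View pics/d.png

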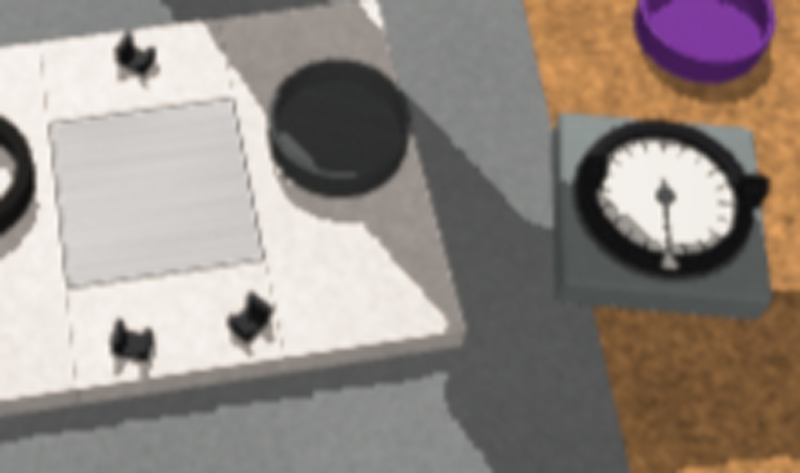

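Crops (×4 top, ×3.6 scene): the dark dish is at (410,283) in the top crop and is empty. The plate corners are at (489,159), (674,138), (697,320) and (511,341). The grey head's needle and zero triangle both point to image-up at (122,120), with lugs at (25,175) and (180,205).

Run:
```python
from h import *
from scipy.optimize import least_squares
A=camera("scene");B=camera("top")
kb=np.array([[489,159],[674,138],[697,320],[511,341]])/4+[160,140]
ka=np.array([[264,260],[68,288],[48,123],[234,98]])*220/800+[220,190]
# corner order: left-far, right-far, right-near, left-near
h=.06; L=np.array([[h,h],[h,-h],[-h,-h],[-h,h]])
def f(p,W=(1,1)):
    c,s=np.cos(p[2]),np.sin(p[2]); P=np.c_[L@np.array([[c,s],[-s,c]])+p[:2],np.full(4,p[3])]
    return np.r_[(proj(A,P)-ka).ravel(),(proj(B,P)-kb).ravel()]
s=least_squares(f,[.48,0,0,.024]);print(np.round(s.x,4),np.round(s.fun,2))
pc=s.x[:2]; dish=np.array([.4634,.1251])
d=pc-dish; print("dir",d,np.hypot(*d),np.degrees(np.arctan2(d[1],d[0])))
st=state(); M=rot(st["ee_rot"]).as_matrix(); print(st["time"],st["ee_pos"],M.round(3).tolist())
# head: needle direction in each view
for n,c,cen,tip in(("B",B,np.array([110,196])/4+[160,140],np.array([122,120])/4+[160,140]),("A",A,np.array([665,197])*.275+[220,190],np.array([669,262])*.275+[220,190])):
    a=at_z(c,cen,.041);b=at_z(c,tip,.043);v=(b-a)[0];print(n,a,np.hypot(v[0],v[1]),np.degrees(np.arctan2(v[1],v[0])))
```

```text
[0.4921 0.0058 0.0901 0.022 ] [-0.37 -0.03 -0.48  0.02  0.2  -0.12 -0.68 -0.02  0.06  0.18 -0.79  0.12
 -0.65 -0.3  -0.15 -0.17]
dir [ 0.02870406 -0.11928335] 0.12268839295714029 -76.46972958527539
1.8 [0.22340938 0.6103962  0.21458742] [[-0.939, 0.344, 0.0], [0.344, 0.939, -0.0], [-0.0, 0.0, -1.0]]
B [[0.5257559  0.31663883 0.041     ]] 0.050234533265525315 -9.331001501059523
A [[0.53044594 0.31749778 0.041     ]] 0.04555003489288072 -11.050700426140203
```

Request:
servo_tool(
  deltas=[-4,-4,0,0,0,-1.5,1,-13.08,-12.44,0,0,0,-5.6,1,-13.08,-12.44,0,0,0,-5.6,1,-13.08,-12.44,0,0,0,-5.6,1,-13.08,-12.44,0,0,0,-5.6,1,-13.08,-12.44,0,0,0,-5.6,1,-13.08,-12.44,0,0,0,-5.6,1,-13.08,-12.44,0,0,0,-5.6,1,-13.08,-12.44,0,0,0,-5.6,1,-13.08,-12.44,0,0,0,-5.6,1,-13.08,-12.44,0,0,0,-5.6,1,-13.08,-12.44,0,0,0,-5.6,1,-13.08,-12.44,0,0,0,-5.6,1,-13.08,-12.44,0,0,0,-5.6,1,-13.08,-12.44,0,0,0,-5.6,1,-13.08,-12.44,0,0,0,-5.6,1,-13.08,-12.44,0,0,0,-5.6,1,-13.08,-12.44,0,0,0,-5.6,1],
  force=10,
)

```text
time: 3.3
ee_pos: [0.463, 0.1267, 0.2146]
ee_rot: [-0.0, -0.119, 0.993, 0.0]
force: [0.3, -0.4, 0.1]
finger_gap: 0.0002
gripper_force: 0.0
```

Request:
servo_tool(
  deltas=[0,0,1.3,0,0,0,1,0,0,2.6,0,0,0,1,0,0,3.9,0,0,0,1,0,0,4.8,0,0,0,1,0,0,5.3,0,0,0,1,0,0,5.7,0,0,0,1,0,0,6,0,0,0,1,0,0,6,0,0,0,1],
)

```text
time: 3.97
ee_pos: [0.4622, 0.1257, 0.033]
ee_rot: [-0.002, -0.118, 0.993, -0.0]
force: [0.8, -0.2, -0.3]
finger_gap: 0.0003
gripper_force: 0.0
```

Run:
```python
from h import *
s=state();print(s["time"],s["ee_pos"],s["force"])
save(camera("scene"),"e.png",(220,170,440,320),3.6)
```

```text
3.9667 [0.46224577 0.1257414  0.03304755] [ 0.76507582 -0.20530648 -0.28917327]
```

View pics/e.png

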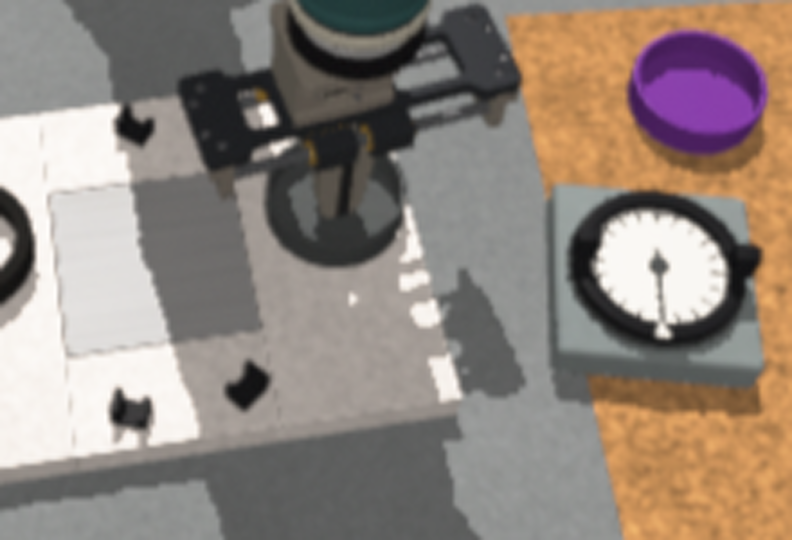

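The shut fingers are inside the dark dish (crop 335,205), touching nothing. I now drag the dish towards the plate, along tool −y.

Request:
servo_tool(
  deltas=[0,-0.25,0,0,0,0,1,0,-0.5,0,0,0,0,1,0,-0.7,0,0,0,0,1,0,-0.9,0,0,0,0,1,0,-1.1,0,0,0,0,1,0,-1.3,0,0,0,0,1,0,-1.5,0,0,0,0,1,0,-1.7,0,0,0,0,1,0,-1.9,0,0,0,0,1,0,-2.1,0,0,0,0,1,0,-2.3,0,0,0,0,1,0,-2.5,0,0,0,0,1,0,-2.7,0,0,0,0,1],
)

```text
time: 5.1
ee_pos: [0.4823, 0.0453, 0.0343]
ee_rot: [-0.0, -0.117, 0.993, -0.0]
force: [-0.6, 2.6, 0.7]
finger_gap: 0.0004
gripper_force: 1.0
```

```bash
cat >> h.py <<'E'
from scipy.optimize import least_squares
th=np.linspace(0,2*np.pi,72); ci=np.c_[np.cos(th),np.sin(th),0*th]
def rim(c,xy,z,r=.045): return proj(c,np.r_[xy,z]+ci*r)
E
python3 - <<'E'
from h import *
s=state();print(s["time"],s["ee_pos"],s["force"])
A=camera("scene");B=camera("top")
for c in (A,B):
    for d in silhouettes("dish",c): print(np.round(d["bbox"]),d["confidence"],at_z(c,[(d["bbox"][0]+d["bbox"][2])/2,(d["bbox"][1]+d["bbox"][3])/2],.037).round(3))
save(A,"f.png",(180,150,440,330),3)
E
```

```text
5.1 [0.48228736 0.04529469 0.03429106] [-0.55682934  2.57953262  0.70128754]
[451. 220. 497. 266.] 0.71 [[0.537 0.476 0.037]]
[395. 177. 434. 213.] 0.63 [[0.396 0.378 0.037]]
[272. 217. 313. 252.] 0.57 [[0.487 0.075 0.037]]
[160. 345. 229. 400.] 0.46 [[ 0.772 -0.129  0.037]]
[145. 232. 180. 266.] 0.79 [[0.373 0.381 0.037]]
[105. 179. 143. 213.] 0.66 [[0.514 0.484 0.037]]
```

View pics/f.png

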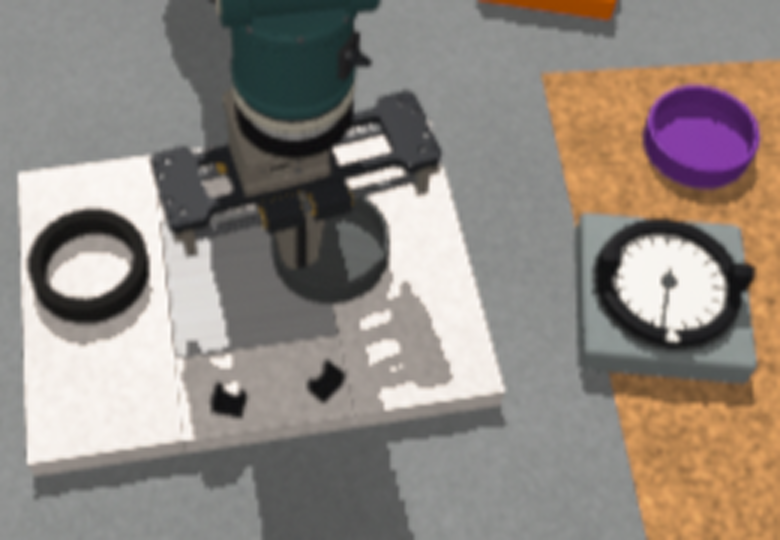

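The dish follows at (330,250); its leading part is on the plate and the needle has barely moved. Continuing.

Request:
servo_tool(
  deltas=[0,-0.2,0,0,0,0,1,0,-0.4,0,0,0,0,1,0,-0.6,0,0,0,0,1,0,-0.8,0,0,0,0,1,0,-1.0,0,0,0,0,1,0,-1.2,0,0,0,0,1,0,-1.4,0,0,0,0,1,0,-1.6,0,0,0,0,1,0,-1.75,0,0,0,0,1,0,-1.87,0,0,0,0,1,0,-1.95,0,0,0,0,1,0,-1.95,0,0,0,0,1,0,-1.95,0,0,0,0,1],
)

```text
time: 6.38
ee_pos: [0.4964, -0.011, 0.0347]
ee_rot: [0.0, -0.117, 0.993, -0.0]
force: [-0.5, 0.1, 0.8]
finger_gap: 0.0004
gripper_force: 0.0
```

Run:
```python
from h import *
s=state();print(s["time"],s["ee_pos"],s["force"])
A=camera("scene");B=camera("top")
for c in (A,B):
    for d in silhouettes("dish",c): print(np.round(d["bbox"]),d["confidence"],at_z(c,[(d["bbox"][0]+d["bbox"][2])/2,(d["bbox"][1]+d["bbox"][3])/2],.034).round(3))
# predicted bboxes for dish at plate centre
for xy in([.4921,.0058],[.4921,.0158],[.4921,.0258]):
    q=np.vstack([rim(A,xy,.021),rim(A,xy,.047)]);print(xy,q.min(0).round(1),q.max(0).round(1))
    p=A["pixels"].copy() if xy[1]<.01 else p
    for z in (.021,.047): cv2.polylines(p,[rim(A,xy,z).round().astype(np.int32)],True,(255,0,0) if xy[1]<.01 else (0,255,0) if xy[1]<.02 else (0,0,255),1) if z>.04 else 0
cv2.imwrite("pics/g.png",np.hstack([cv2.resize(A["pixels"][190:310,240:340,::-1],(390,468),interpolation=2),cv2.resize(p[190:310,240:340,::-1],(390,468),interpolation=2)]))
```

```text
6.3833 [ 0.49642793 -0.01095227  0.03469515] [-0.47160176  0.06658685  0.77886842]
[394. 180. 434. 216.] 0.96 [[0.402 0.376 0.034]]
[243. 222. 287. 260.] 0.65 [[0.498 0.013 0.034]]
[451. 224. 496. 262.] 0.63 [[0.535 0.478 0.034]]
[145. 231. 178. 261.] 0.81 [[0.38  0.385 0.034]]
[106. 178. 144. 214.] 0.68 [[0.513 0.482 0.034]]
[287. 189. 299. 216.] 0.48 [[0.484 0.045 0.034]]
[0.4921, 0.0058] [241.2 219.5] [281.6 259.8]
[0.4921, 0.0158] [245.7 219.3] [286.  259.5]
[0.4921, 0.0258] [250.1 219. ] [290.4 259.2]
```

View pics/g.png

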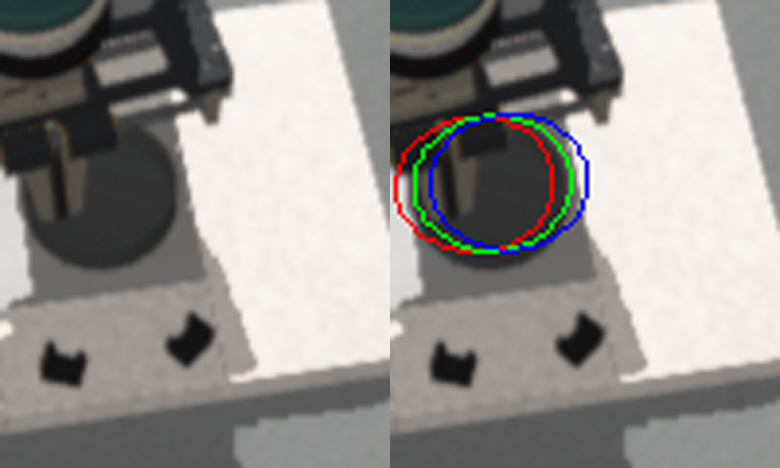

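The dish (left panel 100,195) is about 10–11 mm short of the plate's centre. I nudge it 10 mm further, then back off, lift out and move clear.

Request:
servo_tool(
  deltas=[0,-0.1,0,0,0,0,1,0,-0.2,0,0,0,0,1,0,-0.28,0,0,0,0,1,0,-0.35,0,0,0,0,1,0,-0.35,0,0,0,0,1,0,0,0,0,0,0,1,0,0.3,-0.1,0,0,0,1,0,0.4,-1,0,0,0,1,0,0.4,-2.3,0,0,0,1,-1,1.5,-3.5,0,0,0,1,-2,2.5,-4.5,0,0,0,1,-3,3.5,-5,0,0,0,1,-4,4.5,-5,0,0,0,1],
)

```text
time: 7.67
ee_pos: [0.5688, 0.1275, 0.1837]
ee_rot: [0.003, -0.117, 0.993, 0.0]
force: [0.6, -0.8, -1.0]
finger_gap: 0.0006
gripper_force: 0.0
```

Run:
```python
from h import *
s=state();print(s["time"],s["ee_pos"],s["force"],s["ee_rot"])
A=camera("scene");B=camera("top")
for c in (A,B):
    for d in silhouettes("dish",c): print(np.round(d["bbox"]),d["confidence"],at_z(c,[(d["bbox"][0]+d["bbox"][2])/2,(d["bbox"][1]+d["bbox"][3])/2],.034).round(3))
a=cv2.resize(A["pixels"][200:300,180:340,::-1],(480,300),interpolation=2)
b=cv2.resize(A["pixels"][210:275,370:435,::-1],(300,300),interpolation=2)
a2=cv2.resize(B["pixels"][140:260,235:395,::-1],(400,300),interpolation=2)
b2=cv2.resize(B["pixels"][160:220,155:215,::-1],(300,300),interpolation=2)
cv2.imwrite("pics/i.png",np.vstack([np.hstack([a,b]),np.hstack([a2,b2,np.zeros((300,80,3),np.uint8)])]))
```

```text
7.6667 [0.56878943 0.12750901 0.18367612] [ 0.59684857 -0.82288512 -0.99121828] [ 2.70680840e-03 -1.17194518e-01  9.93105239e-01  3.19795282e-04]
[392. 178. 431. 214.] 0.92 [[0.396 0.372 0.034]]
[240. 223. 285. 265.] 0.88 [[0.504 0.006 0.034]]
[450. 223. 496. 263.] 0.64 [[0.535 0.475 0.034]]
[291. 179. 324. 215.] 0.93 [[0.497 0.007 0.034]]
[146. 231. 181. 264.] 0.7 [[0.376 0.38  0.034]]
[107. 179. 145. 213.] 0.6 [[0.514 0.479 0.034]]
```

View pics/i.png

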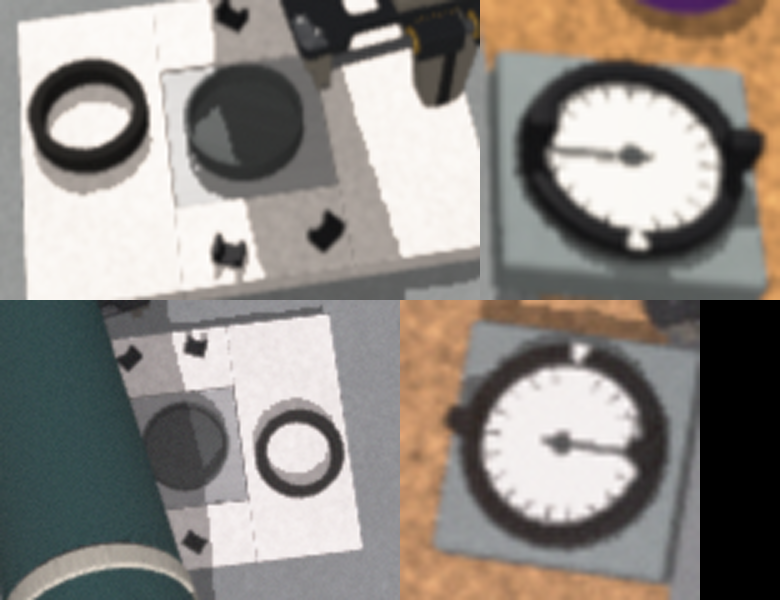

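The dish is wholly on the plate. The needle now points at the right lug: hub (632,155) to tip (555,152) in the scene crop. The triangle is still at the far side, (638,240). Next I measure both angles.

```bash
cat >> h.py <<'E'
HUB=np.array([.528,.3175])
def warp(c,z,n=241,s=.0005):
    g=(np.arange(n)-n//2)*s; Y,X=np.meshgrid(g,g); P=np.c_[HUB[0]+X.ravel(),HUB[1]+Y.ravel(),np.full(X.size,z)]
    q=proj(c,P).astype(np.float32).reshape(n,n,2)
    return cv2.remap(cv2.cvtColor(c["pixels"],cv2.COLOR_RGB2GRAY).astype(np.float32),q[...,0],q[...,1],cv2.INTER_CUBIC)  # row=x, col=y
def dial(name,frames=3,guess=None):
    I=np.mean([warp(camera(name),.041) for _ in range(frames)],0); n=len(I); g=(np.arange(n)-n//2)*.5
    Y,X=np.meshgrid(g,g); 
    # centre: circle fit to the bright disc / black ring inner edge
    a=np.radians(np.arange(0,360,1)); rr=np.arange(5,60,.5)
    c0=np.zeros(2)
    def pol(c,r): return cv2.remap(I,((c[1]+np.outer(r,np.sin(a)))*2+n//2).astype(np.float32),((c[0]+np.outer(r,np.cos(a)))*2+n//2).astype(np.float32),cv2.INTER_LINEAR)
    for _ in range(4):
        p=pol(c0,np.arange(30,50,.25)); e=np.array([30+.25*np.argmin(np.diff(cv2.GaussianBlur(p,(1,9),0)[:,i])) for i in range(len(a))])
        ok=abs(e-np.median(e))<2; A_=np.c_[np.cos(a),np.sin(a),np.ones(len(a))][ok]; s=np.linalg.lstsq(A_,e[ok],rcond=None)[0]; c0=c0+s[:2]
    rad=np.arange(12,28,1.); p=pol(c0,rad); prof=p.mean(0); 
    k=np.argmin(cv2.GaussianBlur(prof[None],(9,1),0)); pts=[]
    for i,r in enumerate(rad):
        idx=(k+np.arange(-14,15))%360; w=np.clip(np.percentile(p[i,idx],80)-15-p[i,idx],0,None); d=(w*np.arange(-14,15)).sum()/max(w.sum(),1e-6); t=np.radians(k+d); pts.append(c0+r*np.array([np.cos(t),np.sin(t)]))
    pts=np.array(pts); vx,vy,x0,y0=cv2.fitLine(pts.astype(np.float32),cv2.DIST_HUBER,0,.01,.01).ravel()
    if vx*np.cos(np.radians(k))+vy*np.sin(np.radians(k))<0: vx,vy=-vx,-vy
    t=((c0-[x0,y0])@[vx,vy]); B2=[x0,y0]-c0; b=np.dot(B2,[vx,vy]); D=np.sqrt(43**2-(B2@B2-b*b)); tip=[x0,y0]+np.array([vx,vy])*(D-b)-c0
    z=pol(c0,np.arange(44,49,.5)).mean(0); z=cv2.GaussianBlur(z[None],(5,1),0)[0]; kz=np.argmax(z); idx=(kz+np.arange(-8,9))%360; w=np.clip(z[idx]-np.median(z)-20,0,None)
    print(name,"centre",(HUB*1e3+c0).round(1),"r",s[2].round(1),"needle line",np.degrees(np.arctan2(vy,vx)).round(1),"end dir",np.degrees(np.arctan2(tip[1],tip[0])).round(1),"zero",(kz+(w*np.arange(-8,9)).sum()/w.sum()).round(1),"peak",z[kz].round(),"med",np.median(z).round())
E
python3 - <<'E'
from h import *
for n in("scene","top"): dial(n)
s=state();print(s["time"],s["joints"].round(2),s["ee_pos"])
E
```

```text
scene centre [528.6 318. ] r 40.1 needle line -103.3 end dir -101.2 zero 348.9 peak 235.0 med 35.0
top centre [527.6 318.1] r 41.0 needle line -100.8 end dir -99.7 zero 349.8 peak 195.0 med 50.0
8.1667 [-0.36  0.39  0.11  1.82 -0.05  0.94  1.58] [0.56670043 0.12434009 0.17944138]
```

Request:
servo_tool(
  deltas=[0.1,1,0,0,0,-1,0.2,0.39,5.15,0,0,0,-11,0.2,0.39,5.15,0.5,0,0,-11,0.2,0.39,5.15,1,0,0,-11,0.2,0.39,5.15,1.5,0,0,-11,0.2,0.39,5.15,2,0,0,-11,0.2,0.39,5.15,2.5,0,0,-11,0.2,0.39,5.15,2.5,0,0,-11,0.2,0.39,5.15,2.5,0,0,-11,0.2,0.39,5.15,2.5,0,0,-11,0.2,0.39,5.15,2.5,0,0,-11,0.2,0.39,5.15,2.5,0,0,-11,0.2,0.39,5.15,2.5,0,0,-11,0.2,0.39,5.15,2.5,0,0,-11,0.2,0.39,5.15,2.5,0,0,-11,0.2],
  force=6,
)

```text
time: 9.42
ee_pos: [0.5198, 0.273, 0.1048]
ee_rot: [0.0, -0.639, 0.769, -0.0]
force: [-0.3, 0.4, -0.2]
finger_gap: 0.0369
gripper_force: 0.0
```

Request:
servo_tool(
  deltas=[0,0,0.6,0,0,0,0.2,0,0,1.2,0,0,0,0.2,0,0,1.6,0,0,0,0.2,0,0,1.83,0,0,0,0.2,0,0,1.83,0,0,0,0.2,0,0,1.83,0,0,0,1,0,0,1.83,0,0,0,1,0,0,1.83,0,0,0,1,0,0,1.83,0,0,0,1,0,0,1.83,0,0,0,1],
)

```text
time: 10.25
ee_pos: [0.5189, 0.2733, 0.0504]
ee_rot: [-0.0, -0.64, 0.769, 0.0]
force: [-4.7, -0.3, 5.3]
finger_gap: 0.0124
gripper_force: 6.0
```

Run:
```python
from h import *
s=state();print(s["time"],s["ee_pos"],s["force"],s["finger_gap"],s["gripper_force"],s["joints"].round(2))
p=s["ee_pos"][:2]; C=np.array([.5281,.318]); v=p-C; r=np.hypot(*v); a0=np.arctan2(v[1],v[0])
print(r,np.degrees(a0)); M=rot(s["ee_rot"]).as_matrix()
for d in np.arange(6,93,6): 
    t=a0-np.radians(d); q=C+r*np.array([np.cos(t),np.sin(t)])-p
    l=M.T@np.r_[q,0]; print(d,(l[:2]/.03).round(2))
```

```text
10.25 [0.51891589 0.273334   0.05039915] [-4.66453753 -0.33176418  5.34157245] 0.012386921106675169 6.000942215323448 [-0.41  0.59 -0.17  1.86  0.14  0.71  2.3 ]
0.04560042769144328 -101.61907382604284
6 [-0.01  0.16]
12 [-0.04  0.32]
18 [-0.08  0.47]
24 [-0.14  0.62]
30 [-0.22  0.76]
36 [-0.31  0.89]
42 [-0.41  1.01]
48 [-0.53  1.12]
54 [-0.65  1.22]
60 [-0.79  1.3 ]
66 [-0.93  1.37]
72 [-1.08  1.42]
78 [-1.23  1.46]
84 [-1.39  1.48]
90 [-1.55  1.49]
```

The fingers hold the lug with a 12.4 mm gap. Next I turn it clockwise by 90° along the arc.

Request:
servo_tool(
  deltas=[0,0.08,0,0,0,0.5,1,-0.01,0.16,0,0,0,1,1,-0.04,0.32,0,0,0,2,1,-0.08,0.47,0,0,0,3,1,-0.14,0.62,0,0,0,4,1,-0.22,0.76,0,0,0,5,1,-0.31,0.89,0,0,0,6,1,-0.41,1.01,0,0,0,7,1,-0.53,1.12,0,0,0,8,1,-0.65,1.22,0,0,0,9,1,-0.79,1.3,0,0,0,10,1,-0.93,1.37,0,0,0,11,1,-1.08,1.42,0,0,0,12,1,-1.23,1.46,0,0,0,13,1,-1.39,1.48,0,0,0,14,1,-1.55,1.49,0,0,0,15,1,-1.55,1.49,0,0,0,15,1,-1.55,1.49,0,0,0,15,1,-1.55,1.49,0,0,0,15,1],
)

```text
time: 11.83
ee_pos: [0.4822, 0.3273, 0.0496]
ee_rot: [-0.002, 0.091, 0.996, -0.0]
force: [-5.2, 0.8, 0.3]
finger_gap: 0.0121
gripper_force: 6.0
```

Run:
```python
from h import *
s=state();print(s["time"],s["ee_pos"],s["ee_rot"],s["force"],s["finger_gap"],s["gripper_force"])
v=s["ee_pos"][:2]-np.array([.5281,.318]);print(np.hypot(*v),np.degrees(np.arctan2(v[1],v[0])))
dial("scene")
```

```text
11.8333 [0.48221646 0.3273277  0.04957678] [-1.60473643e-03  9.10232064e-02  9.95847393e-01 -4.14110951e-04] [-5.15566661  0.78332369  0.33475022] 0.01207430212914779 5.995233133435249
0.04682205739669064 168.5088864778439
scene centre [528.  317.5] r 40.7 needle line -0.9 end dir -1.0 zero 253.5 peak 226.0 med 27.0
```

Request:
servo_tool(
  deltas=[0,0,0,0,0,0,0.2,0,0,0,0,0,0,0.2,0,0,0,0,0,0,0.2,0,0,0,0,0,0,0.2,0,0,-0.7,0,0,0,0.2,0,0,-1.8,0,0,0,0.2,0,-1,-2.8,0,0,0,0.2,0,-2,-3.5,0,0,0,0.2,0,-3.2,-4,0,0,0,0.2,0,-4.4,-4,0,0,0,0.2,0,-5.5,-4,0,0,0,0.2,0,-5.5,-4,0,0,0,0.2],
)

```text
time: 12.98
ee_pos: [0.4536, 0.158, 0.1704]
ee_rot: [0.0, 0.096, 0.995, -0.001]
force: [-1.2, -0.7, 0.3]
finger_gap: 0.0367
gripper_force: 0.0
```

Run:
```python
from h import *
s=state();print(s["time"],s["ee_pos"],s["ee_rot"])
for n in("scene","top"): dial(n)
A=camera("scene");B=camera("top")
b=cv2.resize(A["pixels"][210:275,370:435,::-1],(390,390),interpolation=2)
b2=cv2.resize(B["pixels"][160:220,155:215,::-1],(390,390),interpolation=2)
cv2.imwrite("pics/j.png",np.hstack([b,b2]))
```

```text
12.9833 [0.45362904 0.15799852 0.17040588] [ 5.73623421e-05  9.56770548e-02  9.95412181e-01 -6.98359819e-04]
scene centre [528.3 317.4] r 40.6 needle line -103.1 end dir -100.9 zero 253.7 peak 224.0 med 36.0
top centre [527.6 317.9] r 41.2 needle line 12.2 end dir 15.6 zero 201.0 peak 107.0 med 59.0
```

View pics/j.png

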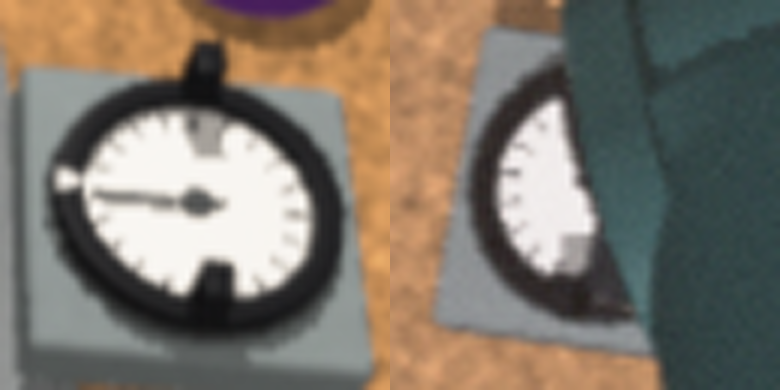

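The triangle at (67,180) sits slightly above the needle's line, but height parallax in the scene view could explain that. The arm blocks the top view, so I move it clear and measure in both.

Request:
servo_tool(
  deltas=[-2,-1.5,0,0,0,0,0.2,-4,-2.5,0,0,0,0,0.2,-4,-2.5,0,0,0,0,0.2,-4,-2.5,0,0,0,0,0.2,-4,-2.5,0,0,0,0,0.2,-4,-2.5,0,0,0,0,0.2],
)

```text
time: 13.88
ee_pos: [0.5586, 0.069, 0.1691]
ee_rot: [-0.001, 0.092, 0.996, -0.0]
force: [-1.1, 1.5, -0.1]
finger_gap: 0.0367
gripper_force: 0.0
```

```bash
cat >> h.py <<'E'
def line_px(c,need_dir,r0=8,r1=33,z=.038):
    "needle pixels: intensity weighted centroids across the needle, in image"
E
python3 - <<'E'
from h import *
s=state();print(s["time"],s["ee_pos"])
for n in("scene","top"): dial(n,5)
# triangle: bright blob centroid inside the black ring, triangulated from both views
P=[];ims=[]
for n in("scene","top"):
    cs=[camera(n) for _ in range(5)]; c=cs[0]; g=np.mean([cv2.cvtColor(k["pixels"],cv2.COLOR_RGB2GRAY) for k in cs],0)
    u=proj(c,[.5281+.047*np.cos(np.radians(-101)),.318+.047*np.sin(np.radians(-101)),.043])[0]
    x,y=u.round().astype(int); w=5; cr=g[y-w:y+w+1,x-w:x+w+1]; print(n,u.round(1)); print(cr.round().astype(int))
    ims.append(cv2.resize(np.mean([k["pixels"] for k in cs],0).astype(np.uint8)[(slice(210,275) if n=="scene" else slice(160,220)),(slice(370,435) if n=="scene" else slice(155,215)),::-1],(390,390),interpolation=2))
cv2.imwrite("pics/k.png",np.hstack(ims))
E
```

```text
13.8833 [0.55855435 0.06896264 0.16908332]
scene centre [528.2 317.3] r 40.7 needle line -103.1 end dir -100.8 zero 253.7 peak 227.0 med 37.0
top centre [527.8 318. ] r 40.9 needle line -100.5 end dir -99.9 zero 258.6 peak 224.0 med 50.0
scene [381.6 240.5]
[[150 110  68  56  51  44  40  64 139 208 241]
 [145 105  94 100  81  56  50 105 176 212 224]
 [132 100 143 192 174 122  91 164 222 221 219]
 [117  92 169 235 234 209 167 221 243 245 246]
 [111  84 164 226 227 212 179 235 241 240 244]
 [115  78 126 161 147 114 115 228 214 195 211]
 [114  70  58  71  66  52  89 210 180 145 136]
 [112  66  38  47  49  43  72 173 214 214 177]
 [119  74  40  46  49  45  61 152 236 243 229]
 [124  84  44  41  49  47  54 130 232 239 231]
 [115  82  45  32  46  48  45  84 190 206 207]]
top [204.6 190.9]
[[231 229 210 121  57  51  48  52  81 130 144]
 [193 191 220 138  64  46  49  50  84 133 144]
 [227 231 231 143  62  49  50  49  80 131 143]
 [173 219 230 145  76  65  69  57  85 134 142]
 [130 153 220 167 139 139 129  81  88 132 141]
 [188 174 221 222 225 228 193 109  91 133 138]
 [234 231 201 148 180 216 165  97  95 133 135]
 [237 229 150  78  82 122  99  83 116 138 135]
 [230 196 110  57  48  58  55  82 119 139 131]
 [185 129  72  50  50  48  57  91 132 143 128]
 [166  90  54  49  51  49  71 108 138 141 120]]
```

View pics/k.png

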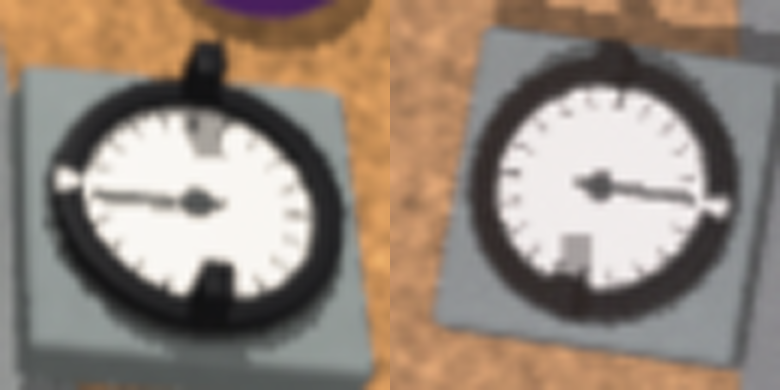

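```bash
cat > f.py <<'E'
from h import *
def avg(n,k=6):
    cs=[camera(n) for _ in range(k)]; c=dict(cs[0]); c["pixels"]=np.mean([q["pixels"] for q in cs],0).astype(np.uint8); return c
C={n:avg(n) for n in("scene","top")}
np.savez("cams.npz",**{n+"_"+k:v for n,c in C.items() for k,v in c.items() if k in("pixels","fx","fy","cx","cy","k1","eye","orientation")})
# triangle: bright centroid px in boxes seen above
boxes={"scene":(378,237,382,242),"top":(204,189,207,194)}
uv={}
for n,c in C.items():
    g=cv2.cvtColor(c["pixels"],cv2.COLOR_RGB2GRAY).astype(float); l,t,r,b=boxes[n]; w=np.clip(g[t:b+1,l:r+1]-70,0,None); yy,xx=np.mgrid[t:b+1,l:r+1]; uv[n]=[(w*xx).sum()/w.sum(),(w*yy).sum()/w.sum()]
e=[np.array(C[n]["eye"]) for n in C]; v=[ray(C[n],uv[n])[0] for n in C]
s=np.linalg.lstsq(np.c_[v[0],-v[1]],e[1]-e[0],rcond=None)[0]; p=e[0]+s[0]*v[0];q=e[1]+s[1]*v[1]
print("triangle",uv,p.round(4),q.round(4))
a=np.radians(np.arange(0,360,.5))
for n,c in C.items():
    I=warp(c,.039); m=len(I)
    best=None
    for cx in np.arange(-2,4,.5):
        for cy in np.arange(-3,3,.5):
            for r in((34,39),):
                rr=np.arange(*r,.5); P=cv2.remap(I,((cy+np.outer(rr,np.sin(a)))*2+m//2).astype(np.float32),((cx+np.outer(rr,np.cos(a)))*2+m//2).astype(np.float32),1).mean(0)
                P=np.clip(P,150,None); F=np.fft.rfft(P); k=12+np.argmax(abs(F[12:45]))
                if best is None or abs(F[k])>best[0]: best=(abs(F[k]),k,cx,cy,np.angle(F[k]),abs(F[12:45]).round(),P)
    f,k,cx,cy,ph,S,P=best
    # dark minima where k*a+ph=pi
    d=np.degrees((np.pi-ph)/k); sp=360/k; ticks=d+sp*np.arange(k); near=[t if t<180 else t-360 for t in ticks%360]
    print(n,"N",k,"amp",f,"c",(HUB*1e3+[cx,cy]),"ticks near needle",[round(t,1) for t in sorted(near) if -130<t<-70],S.astype(int).tolist())
E
python3 f.py
```

```text
triangle {'scene': [np.float64(380.3686974789916), np.float64(239.2825630252101)], 'top': [np.float64(205.12774957698815), np.float64(191.3384094754653)]} [0.5172 0.2691 0.0456] [0.5174 0.2699 0.0458]
scene N 20 amp 7050.512 c [527.5 317. ] ticks near needle [np.float64(-119.5), np.float64(-101.5), np.float64(-83.5)] [577, 657, 1095, 113, 1328, 1083, 301, 66, 7051, 626, 517, 1183, 414, 767, 1116, 1251, 365, 851, 819, 665, 507, 333, 743, 104, 672, 243, 362, 362, 1092, 71, 334, 375, 574]
top N 20 amp 7248.0005 c [527.5 318. ] ticks near needle [np.float64(-119.3), np.float64(-101.3), np.float64(-83.3)] [1285, 1571, 1060, 124, 1490, 1379, 389, 250, 7248, 457, 300, 780, 749, 727, 398, 467, 1011, 675, 328, 829, 636, 722, 198, 844, 558, 606, 210, 405, 1574, 366, 361, 265, 433]
```

The 20 face ticks give the same phase in both views, so the zero tick stands at −101.4°. Next I fit the needle's line with the same care.

```bash
cat > g.py <<'E'
from h import *
Z=np.load("cams.npz")
for n in("scene","top"):
    c={k:Z[n+"_"+k] for k in("pixels","fx","fy","cx","cy","k1","eye","orientation")}
    c={k:(v if v.ndim else float(v)) for k,v in c.items()}
    I=warp(c,.040); m=len(I); cen=np.array([-.3,0.])
    for r0,r1 in((9,26),(9,30),(12,30)):
        rr=np.arange(r0,r1,.5); tt=np.arange(-5,5.01,.25)
        def samp(ang,off):
            d=np.array([np.cos(ang),np.sin(ang)]); nn=np.array([-d[1],d[0]])
            P=cen+rr[:,None,None]*d+(tt[None,:,None]+off)*nn
            return cv2.remap(I,(P[...,1]*2+m//2).astype(np.float32),(P[...,0]*2+m//2).astype(np.float32),1)
        best=max(((( -samp(np.radians(A),o)*np.exp(-(tt/1.2)**2)).sum(),A,o) for A in np.arange(-110,-90,.25) for o in np.arange(-2.5,2.6,.25)))
        A,o=best[1:]; e=np.degrees(np.arcsin(o/43))
        print(n,(r0,r1),"line",A,"off mm",o,"end dir",round(A+e,1))
E
python3 g.py
```

```text
scene (9, 26) line -103.75 off mm 1.75 end dir -101.4
scene (9, 30) line -102.0 off mm 1.25 end dir -100.3
scene (12, 30) line -101.25 off mm 1.0 end dir -99.9
top (9, 26) line -101.25 off mm 0.75 end dir -100.3
top (9, 30) line -100.25 off mm 0.5 end dir -99.6
top (12, 30) line -100.25 off mm 0.5 end dir -99.6
```

```bash
python3 -c "
from h import *
print(state()['time']); print(job_done())"
```

```text
15.4833
the job is handed in; nothing more can be done
None
```

I handed the job in at 15.5 s: the dish rests wholly on the weighing plate, and the bezel's zero triangle stands at the needle's end to within about 1–2° by my camera measurements.

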